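Open the twist-lock puzzle canister by feel

ROBOT

A 6-joint arm with a two-finger parallel gripper is mounted at the origin on the work surface. World frame = base frame: x ahead of the robot, y to its left, z up, the work surface at z = 0. Lengths are in m, angles in rad, forces in N, time in s.
With the tool pointing down it reaches from about 0.3 to 0.775 m from the base axis. Payload 14.6 kg.
Tool frame: the origin (TCP) lies between the finger pads; the fingertips stand 14 mm ahead of it and the grasp point (between the pads) lies 5 mm behind it; z points along the fingers, y is the line along which they close (so a half turn about z gives the same grasp; the last joint's range is limited). The gripper opens to 94 mm and grips with 3 to 60 N. Pads are 16 mm wide; open, the fingers measure 119 mm over their backs; the gripper's body (75 mm by 177 mm) begins 78 mm behind the grasp point.
Start: joints at [-1.28, 0.3, 1.521, -0, 1.321, -0.067], TCP at [0.193, -0.515, 0.194] pointing down, gripper open.
Joint ranges: [-3.03, 3.03], [-0.79, 2.21], [0.23, 2.52], [-1.04, 4.18], [0, 3.07], [-2.55, 2.55]. Speed limits (rad/s): [2.22, 2.22, 2.57, 3.14, 3.14, 3.14].

INTERFACE

Orientations are given as [roll, pitch, yaw] about the fixed x, y, z axes, in that order (R = Rz(yaw) Ry(pitch) Rx(roll)).
In Python, from station import ctrl gives the robot as it stands. The module is installed in compiled form; this text tells all that it offers.
- The arm moves only by the tool move_arm, never from a script. Its argument "targets" is a list of rows, each a list of 7 numbers: the opening, from -1 (shut) to 1 (fully open), then the shift along the tool's x, y, z in units of 50 mm (1.0 is 50 mm), then the turn, a rotation vector about the tool's x, y, z in rad. A call has 1 to 12 rows; each row is the pose to reach, as a shift and turn from the pose commanded when the call began, along the tool's axes at that moment; what a row does not reach only later rows make up. A row lasts 1/10 s, in which the tool goes at most 50 mm and 8.59 degrees, less where a joint would pass 70% of its speed; a pose out of reach is approached as far as the arm can. A call with a gripper value outside its range is refused whole. The fingers move at their own pace and stop on an object; "grip_force" is the grip in N (left out, the last holds). Time passes only in rows, so rows that repeat a pose let the fingers close. It gives the time, the measured TCP pose, the force, the opening and the grip force at its end, in the units of the state.
- ctrl.get_obs(): the state, without advancing time (a new reading comes with each control period).
- ctrl.camera(name): name is "scene" or "top" or "wrist"; returns (picture, depth): 384x512x3 uint8, red, green, blue; 384x512 float32, m along the optical axis (not along the pixel's ray), 0 where there is no reading.
- ctrl.camera_params(name): a dict with "intrinsics" (3x3 intrinsics, pixels), "rvec" (rotation vector, rad) and "tvec" (3), from world to camera coordinates, as OpenCV has them; the wrist camera has in their place "T_tool_cam" (4x4, takes a point from camera to tool coordinates, whose origin is the TCP and whose axes are the flange's). Camera axes: x right, y down, z forward; pixel columns grow to the right and rows downward; lengths in m; the calibration is good to about 2 mm. A picture is of the moment at which its call begins: read the wrist's pose just before it. camera_params takes no time and is no camera call.
- ctrl.hand_in(): hands the job in; it is judged then, once.
Trained networks look in the newest picture that a camera, given by its name, has taken for a name from the list of things; names that differ only in an ending like _2 or _b are one class to them, and where a whole thing is asked for, a point or a joint stands for the part that bears it (a point fixed in the world has none). Each returns a list of dicts, best first, with "score" (0 to 1); they miss things now and then, are a little off and sometimes report something else, mostly with a low value. They report only what shows in the picture. A call takes as long as a camera call. They do not tell look-alikes from the thing itself.
- ctrl.cut_out(camera, target): "region" (384x512 bool, what is visible of it) and "point" ([column, row] in pixels, amid what is visible of it).
- ctrl.tip_of(camera, target): "point" ([column, row] in pixels: a listed point, or the origin of a listed thing).
The state is a dict: "time_s": time; "qpos": joint angles; "joint_vel": joint speeds; "tau": joint torques, N m; "ee_pos": TCP position; "eef_rot": TCP orientation; "force": force on the tool from outside, world axes, zero at the start; "moment": the same for the moment, N m; "grip_width": finger opening in m; "grip_force": force on a finger pad.
Only numpy, scipy, OpenCV 4.12 (cv2) and the standard library are available. Lean on these libraries where they do the work, as an engineer would, in place of code of your own. Each camera call takes 0.05 s, during which the arm holds its last target. There are 200 camera calls.

TASK

Open the canister of jigsaw pieces: turn its lid slowly anticlockwise by the knob until you feel it go slack at the hidden slots, then lift it straight off and lay it, knob up, wholly on the cork mat. Do not force or jerk the lid against its collar, do not tip, lift, drag or turn the canister itself, set the lid down without dropping it, and leave the mug, the sorting tray and the glue bottle alone.

Things in the scene. Friction and masses are not known exactly. Their poses are not given: they have to be found in the camera images.
- canister: Round cream canister standing loose on the table, full of jigsaw pieces, about 1.9 kg: 124 mm across, neck 92 mm, rim with its red gasket 144 mm high. Origin under its centre, z up. The neck's collar has three slots 120 deg apart, hidden by the lid; no pose tells their angle. It slips round if twisted by over about 0.5 N m, sooner while pulled up, and leaves the table at some 17 N.
- label (a point): Centre of the white, green-edged paper label on the canister's wall, 40 x 34 mm, 62 mm out from the axis on the canister's -x side, 50 mm above the table. It shows whether the canister has been turned; it says nothing of the slots.
- lid: Round steel lid, 121 mm across, 220 g, 1.5 mm of play sideways. Origin at the centre of the skirt's lower edge, 124 mm above the table when closed; z up, x along the knob. Skirt 20 mm, plate top at 25 mm. Inside, three 18 mm lugs hook under the collar; its slots, 26 mm wide (0.06 rad to spare each way), lie 0.45 to 1.4 rad anticlockwise of the start. Raised 30 mm it is clear.
- lid_grip (a point): Grip point of the lid's knob: a pale wooden bar 64 mm long (along lid x), 20 mm thick, 33 to 57 mm above the skirt's edge; point on the axis, 49 mm up. A gasket pushes the lid up with 10 N. Turning drags at 0.1 to 0.4 N m, more if pulled up; at the slots this falls below half and the lid pushes up 2 to 5 N more; it comes off in the first 0.1 rad of slack, then ramps draw it in again.
- cork_mat: Flat round cork mat, fixed, 180 mm across, 5 mm thick; origin at its centre, on the table. The lid goes here, resting on its skirt.
- mug: Blue mug, 80 mm across, 88 mm high, loose; origin under its centre. Leave alone.
- tray: Wooden sorting tray, 200 x 130 x 22 mm, with pieces, loose; origin under its centre. Leave alone.
- glue: White glue bottle with an orange cap, 46 mm across, 100 mm high, loose; origin under its centre. Leave alone.
There are look-alikes about, which are no part of the job. There is more than one size of the lid; the one meant has the size given above.

How it is judged:
By the outcome, as a careful person would: the job done as asked, in the order asked, and still so for the second after the job is handed in, with the robot touching nothing.
It also fails if it takes over 72 s, if anything falls off the work surface, if the arm or the gripper's body presses on something with over 40 N, if the wrist force passes 120 N, or if a joint passes its speed limit or range.

## Working session

There is one attempt and no reset: what is moved stays moved. The work goes in short steps, Python scripts to look and compute and a tool call to move; the robot and the scene stay as the last step left them, time stands still between calls to the robot, and variables do not carry over. Pictures are saved under pics/ and viewed, at most 10 in all, crops included, and the job is handed in when it is done.

Besides the shell and the picture viewer there is one more tool, called by a JSON object that holds its "fn" and its "kwargs". move_arm: Moves the arm, as the interface text tells. Its arguments: {"type":"object","properties":{"targets":{"type":"array"},"grip_force":{"type":"number"}},"required":["targets"]}

```bash
mkdir -p pics; cat > h.py <<'E'
import numpy as np, cv2
from station import ctrl
from scipy.spatial.transform import Rotation as R
def cam(name):
    o=ctrl.get_obs(); p,d=ctrl.camera(name); P=ctrl.camera_params(name); K=np.array(P["intrinsics"])
    if name=="wrist":
        T=np.eye(4); T[:3,:3]=R.from_euler('xyz',o["eef_rot"]).as_matrix() if len(o["eef_rot"])==3 else R.from_quat(o["eef_rot"]).as_matrix()
        T[:3,3]=o["ee_pos"]; M=T@np.array(P["T_tool_cam"])
    else:
        M=np.eye(4); r=cv2.Rodrigues(np.array(P["rvec"],float))[0]; M[:3,:3]=r.T; M[:3,3]=-r.T@np.array(P["tvec"]).ravel()
    return p,d,K,M
def cloud(d,K,M):
    v,u=np.mgrid[:d.shape[0],:d.shape[1]]
    c=np.stack([(u-K[0,2])/K[0,0]*d,(v-K[1,2])/K[1,1]*d,d],-1)
    return c@M[:3,:3].T+M[:3,3]
def save(n,p): cv2.imwrite(f"pics/{n}.png",cv2.cvtColor(p,cv2.COLOR_RGB2BGR))
E
cat > a.py <<'E'
from h import *
print(ctrl.get_obs())
ims=[]
for c in ("top","scene"):
    p,d,K,M=cam(c); W=cloud(d,K,M); ims.append(p)
    for t in ("canister","label","lid","lid_grip","cork_mat","mug","tray","glue"):
        for r in ctrl.cut_out(c,t)[:4]:
            if r["score"]<.2: continue
            m=r["region"]&(d>0); q=W[m]
            if len(q): print(c,t,round(r["score"],2),np.round(r["point"]),m.sum(),"med",np.round(np.median(q,0),3),"lo",np.round(np.percentile(q,3,0),3),"hi",np.round(np.percentile(q,97,0),3))
save("top",ims[0]); save("scene",ims[1])
E
python3 a.py
```

```text
{'time_s': 0.0, 'qpos': array([-1.27956773e+00,  3.00470231e-01,  1.52157048e+00, -4.28138182e-05,
        1.32069050e+00, -6.66195561e-02]), 'joint_vel': array([ 0.00034539,  0.00256371,  0.00038441, -0.00046694, -0.00024025,
        0.00056439]), 'tau': array([-4.16173192e-03, -5.31815994e+01, -3.52737272e+01,  7.07099866e-02,
        2.45191134e-02, -9.99170879e-05]), 'ee_pos': array([ 0.1925413 , -0.51490892,  0.1935913 ]), 'eef_rot': array([-3.14045387e+00, -3.44159871e-05,  3.57858750e-01]), 'force': array([-0.27436518,  0.31575945,  0.15982434]), 'moment': array([-0.02069485, -0.03352305,  0.01873848]), 'grip_force': 0.0, 'grip_width': 0.09409725475599498}
top canister 0.66 [262. 141.] 225 med [ 0.793 -0.04   0.068] lo [ 0.779 -0.062  0.01 ] hi [ 0.821 -0.019  0.102]
top canister 0.63 [296. 245.] 177 med [ 0.48  -0.14   0.076] lo [ 0.443 -0.182  0.009] hi [ 0.534 -0.133  0.112]
top label 0.61 [292. 239.] 116 med [ 0.488 -0.137  0.079] lo [ 0.457 -0.154  0.022] hi [ 0.53  -0.133  0.111]
top lid 0.85 [264. 221.] 525 med [ 0.552 -0.047  0.017] lo [ 0.518 -0.083  0.013] hi [ 0.587
[... 1520 characters left out ...]
093 0.   ] hi [0.606 0.251 0.008]
scene lid_grip 0.95 [234. 267.] 2217 med [ 0.706 -0.222  0.034] lo [ 0.623 -0.287  0.011] hi [ 0.771 -0.138  0.079]
scene lid_grip 0.62 [188. 208.] 1100 med [ 0.516 -0.206  0.149] lo [ 0.454 -0.253  0.128] hi [ 0.561 -0.144  0.181]
scene lid_grip 0.61 [234. 216.] 349 med [ 0.561 -0.057  0.017] lo [ 0.522 -0.088  0.004] hi [ 0.593 -0.017  0.039]
scene cork_mat 0.73 [262. 181.] 1125 med [0.53  0.169 0.004] lo [0.451 0.094 0.001] hi [0.606 0.25  0.008]
scene mug 0.98 [297. 140.] 523 med [0.538 0.386 0.054] lo [0.495 0.362 0.001] hi [0.569 0.509 0.088]
scene tray 0.56 [155. 296.] 3177 med [ 0.562 -0.422  0.007] lo [ 0.463 -0.485  0.002] hi [ 0.66  -0.356  0.023]
```

View pics/top.png

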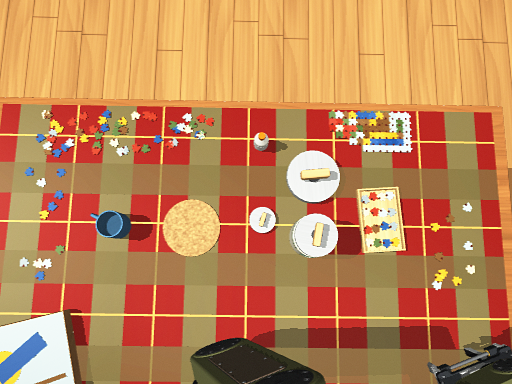

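View pics/scene.png

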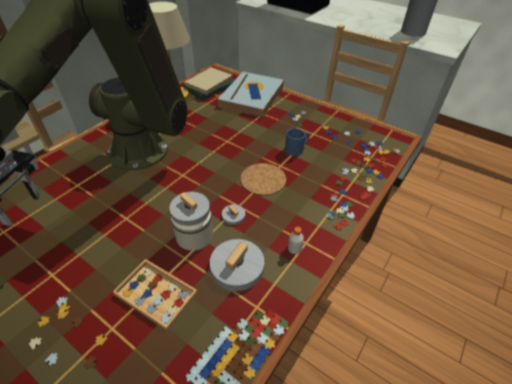

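```bash
cat > b.py <<'E'
from h import *
for c in ("top","scene"):
    p,d,K,M=cam(c); W=cloud(d,K,M)
    near=lambda x,y,r:np.hypot(W[...,0]-x,W[...,1]-y)<r
    a=near(.502,-.192,.08)&(W[...,2]>.14)&(W[...,2]<.156)
    k=near(.502,-.192,.08)&(W[...,2]>.17)&(d>0)
    mt=near(.53,.17,.11)&(W[...,2]>.0025)&(W[...,2]<.012)&(p[...,0].astype(int)-p[...,2]>40)
    for n,m in (("plate",a),("knob",k),("mat",mt)):
        q=W[m]; 
        if len(q)<10: print(n,len(q));continue
        ctr,sz,ang=cv2.minAreaRect(q[:,:2].astype(np.float32)*1000)
        (cx,cy),rr=cv2.minEnclosingCircle(q[:,:2].astype(np.float32)*1000)
        v=np.linalg.svd(q[:,:2]-q[:,:2].mean(0),full_matrices=False)[2][0]
        print(c,n,len(q),np.round(ctr,1),np.round(sz,1),round(ang,1),"circ",round(cx,1),round(cy,1),round(rr,1),"z",np.round(np.median(q[:,2]),4),"axis",np.round(np.arctan2(v[1],v[0]),3))
p,d,K,M=cam("scene"); save("crop",cv2.resize(p[170:300,130:290],None,fx=4,fy=4,interpolation=cv2.INTER_CUBIC))
E
python3 b.py
```

```text
top plate 1273 [ 503.4 -194. ] [118.  119.7] 89.7 circ 503.4 -194.2 60.6 z 0.1492 axis 1.439
top knob 179 [ 503.4 -194.4] [21.2 63.7] 77.4 circ 503.2 -195.2 32.5 z 0.1804 axis 2.948
top mat 2444 [530.6 170.3] [217.  214.4] 64.7 circ 530.1 169.8 109.9 z 0.0052 axis -2.592
scene plate 800 [ 505.7 -195.6] [121.1 118.5] 66.2 circ 503.0 -195.4 62.2 z 0.1486 axis -2.027
scene knob 128 [ 503.  -195.4] [21.2 66. ] 79.8 circ 503.6 -192.3 33.0 z 0.1802 axis -0.167
scene mat 990 [532.1 166.7] [195.2 211.6] 16.3 circ 529.5 169.4 109.3 z 0.0048 axis -1.212
```

View pics/crop.png

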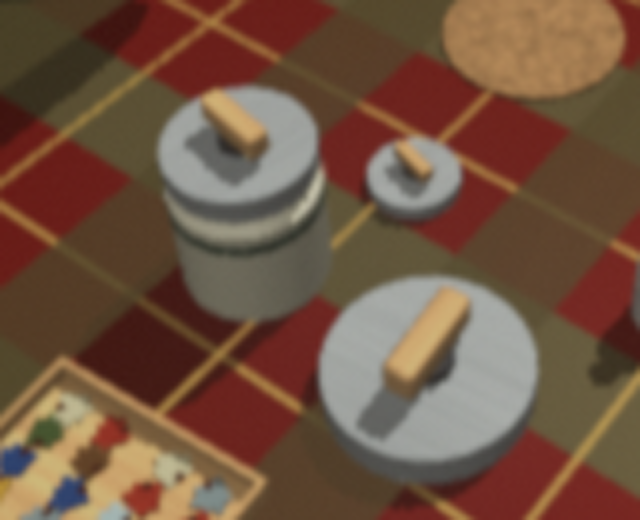

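Candidates in the top view: the lid on the canister (316,234), about 120 mm across and at z 0.149; a larger lid on the table (315,175), about 145 mm; and a small lid (264,221), about 75 mm. I choose the one on the canister, and the crop (upper left) confirms it. The mat is at (191,228), the mug at (111,222), the glue at (262,141) and the tray at (381,220).

Next I move to hover above the knob.

{"fn": "move_arm", "kwargs": {"targets": [[1, 0.3, -0.15, -0.6, 0, 0, 0.05], [1, 1.0, -0.5, -1.1, 0, 0, 0.1], [1, 1.8, -0.9, -1.32, 0, 0, 0.15], [1, 2.6, -1.25, -1.32, 0, 0, 0.2], [1, 3.4, -1.6, -1.32, 0, 0, 0.25], [1, 4.2, -2.0, -1.32, 0, 0, 0.3], [1, 5.0, -2.4, -1.32, 0, 0, 0.35], [1, 5.8, -2.75, -1.32, 0, 0, 0.4], [1, 6.6, -3.1, -1.32, 0, 0, 0.45], [1, 7.4, -3.5, -1.32, 0, 0, 0.5], [1, 8.05, -3.82, -1.32, 0, 0, 0.55], [1, 8.05, -3.82, -1.32, 0, 0, 0.55]]}}

```text
time_s: 2.25
ee_pos: [0.5047, -0.1924, 0.2598]
eef_rot: [-3.141, 0.0, -0.19]
force: [0.1, -1.0, 0.6]
grip_width: 0.0938
grip_force: 0.0
```

{"fn": "move_arm", "kwargs": {"targets": [[1, 0, 0, 0, 0, 0, 0], [1, 0, 0, 0, 0, 0, 0], [1, 0, 0, 0, 0, 0, 0]]}}

```text
time_s: 2.55
ee_pos: [0.5022, -0.1962, 0.2603]
eef_rot: [3.141, -0.0, -0.193]
force: [-0.7, 0.1, -0.4]
grip_width: 0.0943
grip_force: 0.0
```

```bash
cat > c.py <<'E'
from h import *
o=ctrl.get_obs(); print(o)
p,d,K,M=cam("wrist"); W=cloud(d,K,M); save("w1",p)
near=np.hypot(W[...,0]-.503,W[...,1]+.1945)<.09
for n,m in (("plate",near&(W[...,2]>.14)&(W[...,2]<.156)&(d>0)),("knob",near&(W[...,2]>.17)&(W[...,2]<.195)&(d>0))):
    q=W[m]; print(n,len(q))
    if len(q)<10: continue
    print(cv2.minAreaRect(q[:,:2].astype(np.float32)*1000),cv2.minEnclosingCircle(q[:,:2].astype(np.float32)*1000),np.median(q[:,2]))
E
python3 c.py
```

```text
{'time_s': 2.55, 'qpos': array([-4.40302144e-01,  2.32939507e-01,  1.45222788e+00, -1.04075672e-04,
        1.45621986e+00,  1.32382472e+00]), 'joint_vel': array([ 0.00030414,  0.00012104, -0.00255152,  0.00099818, -0.00012492,
        0.00443654]), 'tau': array([ 4.18249508e-01, -5.05393589e+01, -3.67244804e+01,  4.06445819e-02,
       -6.94672996e-02, -1.81004789e-02]), 'ee_pos': array([ 0.50217319, -0.19617212,  0.2603059 ]), 'eef_rot': array([ 3.14144218e+00, -1.73896981e-04, -1.93318636e-01]), 'force': array([-0.65269566,  0.12757756, -0.37432668]), 'moment': array([ 0.01279469, -0.00383781,  0.01830474]), 'grip_force': 0.0, 'grip_width': 0.09428337621398733}
plate 7348
((502.51849365234375, -193.86700439453125), (119.66661834716797, 119.46338653564453), 32.8198356628418) ((502.6777038574219, -193.9086456298828), 60.3132209777832) 0.14926956112651374
knob 1171
((503.0467224121094, -193.84181213378906), (19.666141510009766, 63.19113540649414), 79.1296157836914) ((502.8754577636719, -194.3087615966797), 32.11146926879883) 0.1809193291507305
```

View pics/w1.png

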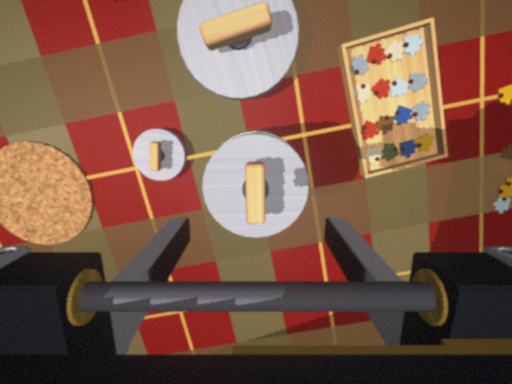

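Knob centre measured at (0.5027, -0.194) with yaw -0.19, and the wrist view shows it at (255,193). I'll descend onto it and close softly.

{"fn": "move_arm", "kwargs": {"targets": [[1, 0, -0.044, 0.25, 0, 0, 0], [1, 0, -0.044, 0.6, 0, 0, 0], [1, 0, -0.044, 0.95, 0, 0, 0], [1, 0, -0.044, 1.25, 0, 0, 0], [1, 0, -0.044, 1.5, 0, 0, 0], [1, 0, -0.044, 1.68, 0, 0, 0], [1, 0, -0.044, 1.78, 0, 0, 0], [1, 0, -0.044, 1.82, 0, 0, 0], [1, 0, -0.044, 1.82, 0, 0, 0], [1, 0, -0.044, 1.82, 0, 0, 0]]}}

```text
time_s: 3.6
ee_pos: [0.5034, -0.1932, 0.1696]
eef_rot: [3.141, -0.001, -0.192]
force: [-0.2, 0.8, 0.2]
grip_width: 0.094
grip_force: 0.0
```

{"fn": "move_arm", "kwargs": {"targets": [[-0.2, 0, 0, 0, 0, 0, 0], [-0.4, 0, 0, 0, 0, 0, 0], [-0.5, 0, 0, 0, 0, 0, 0], [-0.55, 0, 0, 0, 0, 0, 0], [-0.6, 0, 0, 0, 0, 0, 0], [-0.65, 0, 0, 0, 0, 0, 0], [-0.7, 0, 0, 0, 0, 0, 0], [-0.75, 0, 0, 0, 0, 0, 0], [-0.8, 0, 0, 0, 0, 0, 0], [-0.8, 0, 0, 0, 0, 0, 0], [-0.8, 0, 0, 0, 0, 0, 0]], "grip_force": 5}}

```text
time_s: 4.7
ee_pos: [0.503, -0.1938, 0.1692]
eef_rot: [3.14, -0.0, -0.192]
force: [-1.2, -5.2, -0.4]
grip_width: 0.0192
grip_force: 5.0
```

```bash
python3 -c "
from h import *
o=ctrl.get_obs(); print({k:np.round(o[k],3) for k in o})"
```

```text
{'time_s': np.float64(4.7), 'qpos': array([-4.350e-01,  2.970e-01,  1.584e+00, -1.000e-03,  1.260e+00,
        1.329e+00]), 'joint_vel': array([-0.001,  0.001,  0.001, -0.002, -0.   , -0.001]), 'tau': array([ 2.9720e+00, -5.2545e+01, -3.4179e+01,  1.3990e+00,  3.1600e-01,
        1.0000e-02]), 'ee_pos': array([ 0.503, -0.194,  0.169]), 'eef_rot': array([ 3.14 , -0.   , -0.192]), 'force': array([-1.2  , -5.175, -0.407]), 'moment': array([-1.011e+00,  1.850e-01, -1.000e-03]), 'grip_force': np.float64(4.999), 'grip_width': np.float64(0.019)}
```

{"fn": "move_arm", "kwargs": {"targets": [[-0.8, 0, 0.01, 0, 0, 0, 0], [-0.8, 0, 0.02, 0, 0, 0, 0], [-0.8, 0, 0.02, 0, 0, 0, 0]]}}

```text
time_s: 5.0
ee_pos: [0.503, -0.1941, 0.1692]
eef_rot: [-3.141, -0.0, -0.192]
force: [-0.0, -2.2, 0.1]
grip_width: 0.0197
grip_force: 5.0
```

{"fn": "move_arm", "kwargs": {"targets": [[-0.8, 0, 0.01, 0, 0, 0, 0], [-0.8, 0, 0.02, 0, 0, 0, 0], [-0.8, 0, 0.02, 0, 0, 0, 0]]}}

```text
time_s: 5.3
ee_pos: [0.5029, -0.1945, 0.1692]
eef_rot: [-3.141, 0.0, -0.192]
force: [1.2, 5.7, 0.2]
grip_width: 0.0193
grip_force: 5.0
```

{"fn": "move_arm", "kwargs": {"targets": [[-0.8, 0, -0.007, 0, 0, 0, 0], [-0.8, 0, -0.014, 0, 0, 0, 0], [-0.8, 0, -0.014, 0, 0, 0, 0]]}}

```text
time_s: 5.6
ee_pos: [0.5029, -0.1943, 0.1691]
eef_rot: [-3.142, 0.0, -0.192]
force: [1.6, 1.7, -0.6]
grip_width: 0.0193
grip_force: 5.0
```

{"fn": "move_arm", "kwargs": {"targets": [[-0.85, 0, 0, 0, 0, 0, 0], [-0.85, 0, 0, 0, 0, 0, 0], [-0.85, 0, 0, 0, 0, 0, 0], [-0.85, 0, 0, 0, 0, 0, 0]], "grip_force": 45}}

```text
time_s: 6.0
ee_pos: [0.5033, -0.195, 0.17]
eef_rot: [3.141, -0.002, -0.192]
force: [-0.3, 1.2, 5.5]
grip_width: 0.0072
grip_force: 2.8
```

```bash
cat > s.py <<'E'
from h import *
o=ctrl.get_obs(); print({k:np.round(o[k],3).tolist() for k in o if k in('time_s','ee_pos','eef_rot','force','moment','grip_width','grip_force')})
E
python3 s.py
```

```text
{'time_s': 6.0, 'ee_pos': [0.503, -0.195, 0.17], 'eef_rot': [3.141, -0.002, -0.192], 'force': [-0.276, 1.171, 5.462], 'moment': [0.148, -0.06, 0.02], 'grip_force': 2.783, 'grip_width': 0.007}
```

```bash
python3 -c "
from h import *
p,d,K,M=cam('wrist'); save('w2',p)
p,d,K,M=cam('scene'); save('s2',cv2.resize(p[150:270,110:270],None,fx=4,fy=4))
"
```

```text
(no output)
```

View pics/w2.png

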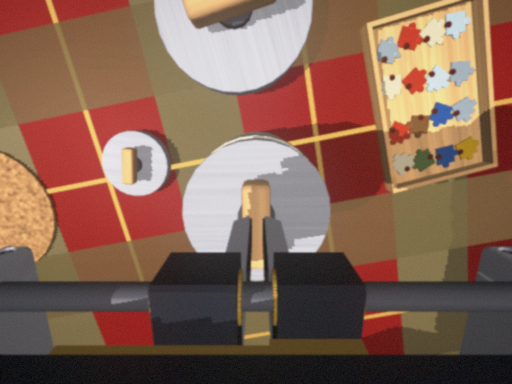

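View pics/s2.png

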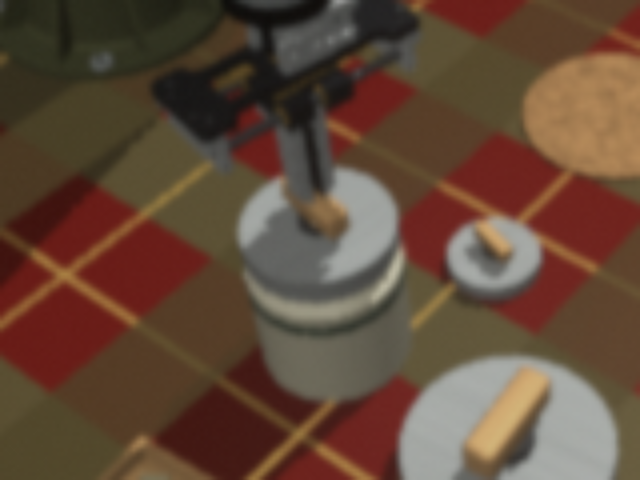

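```bash
python3 s.py; python3 -c "
from h import *
p,d,K,M=cam('wrist'); W=cloud(d,K,M)
for v in range(176,272,8): print(v,[(u,*np.round(W[v,u]*1000).astype(int)) for u in (240,246,252,258,264,270,276)])
q=(W[...,2]>.14)&(W[...,2]<.155)&(np.hypot(W[...,0]-.503,W[...,1]+.1945)<.09); print(cv2.minEnclosingCircle(W[q][:,:2].astype(np.float32)*1000),np.median(W[q][:,2]))
"; python3 s.py
```

```text
{'time_s': 6.1, 'ee_pos': [0.503, -0.195, 0.17], 'eef_rot': [3.141, -0.002, -0.192], 'force': [0.782, 0.355, 5.614], 'moment': [0.232, -0.048, -0.006], 'grip_force': 2.786, 'grip_width': 0.007}
176 [(240, np.int64(536), np.int64(-188), np.int64(148)), (246, np.int64(535), np.int64(-192), np.int64(149)), (252, np.int64(534), np.int64(-197), np.int64(149)), (258, np.int64(533), np.int64(-202), np.int64(149)), (264, np.int64(532), np.int64(-206), np.int64(147)), (270, np.int64(531), np.int64(-211), np.int64(149)), (276, np.int64(530), np.int64(-216), np.int64(149))]
184 [(240, np.int64(530), np.int64(-187), np.int64(149)), (246, np.int64(535), np.int64(-193), np.int64(178)), (252, np.int64(534), np.int64(-198), np.int64(179)), (258, np.int64(533), np.int64(-202), np.int64(178)), (264, np.int64(532), np.int64(-206), np.int64(178)), (270, np.int64(525), np.int64(-210), np.int64(149)), (276, np.int64(524), np.int64(-214), np.int64(149))]
192 [(240, np.int64(523), np.int64(-185), np.int64(148)), (246, np.int64(530), np.int64(-193), np.int64(182)), (252, np.int64(530), np.int64(-197), np.int
[... 3183 characters left out ...]
np.int64(534), np.int64(-207), np.int64(286))]
264 [(240, np.int64(533), np.int64(-195), np.int64(285)), (246, np.int64(512), np.int64(-191), np.int64(246)), (252, np.int64(477), np.int64(-186), np.int64(181)), (258, np.int64(476), np.int64(-190), np.int64(182)), (264, np.int64(509), np.int64(-199), np.int64(243)), (270, np.int64(511), np.int64(-202), np.int64(248)), (276, np.int64(535), np.int64(-206), np.int64(292))]
((502.7165832519531, -193.57144165039062), 60.534664154052734) 0.14924164738702436
{'time_s': 6.15, 'ee_pos': [0.503, -0.195, 0.17], 'eef_rot': [3.141, -0.002, -0.192], 'force': [0.168, 0.999, 6.425], 'moment': [0.076, -0.023, -0.013], 'grip_force': 2.785, 'grip_width': 0.007}
```

The fingers read 7 mm inside a 20 mm bar, so the hard squeeze slipped. I'll open gently and grip again with moderate force, with the lid pose unchanged.

{"fn": "move_arm", "kwargs": {"targets": [[-0.75, 0, 0, 0, 0, 0, 0], [-0.65, 0, 0, 0, 0, 0, 0], [-0.55, 0, 0, 0, 0, 0, 0], [-0.45, 0, 0, 0, 0, 0, 0], [-0.4, 0, 0, 0, 0, 0, 0], [-0.4, 0, 0, 0, 0, 0, 0]], "grip_force": 5}}

```text
time_s: 6.75
ee_pos: [0.5027, -0.1943, 0.1689]
eef_rot: [-3.141, 0.001, -0.192]
force: [-0.3, 0.5, -0.9]
grip_width: 0.0284
grip_force: 0.0
```

```bash
python3 s.py; python3 - <<'E'
from h import *
for c in("wrist","top"):
    p,d,K,M=cam(c); W=cloud(d,K,M)
    near=np.hypot(W[...,0]-.503,W[...,1]+.1945)<.09
    for n,m in (("plate",near&(W[...,2]>.14)&(W[...,2]<.156)&(d>0)),("knob",near&(W[...,2]>.172)&(W[...,2]<.19)&(d>0))):
        q=W[m]; print(c,n,len(q),cv2.minAreaRect(q[:,:2].astype(np.float32)*1000),np.median(q[:,2]))
E
```

```text
{'time_s': 6.75, 'ee_pos': [0.503, -0.194, 0.169], 'eef_rot': [-3.141, 0.001, -0.192], 'force': [-0.269, 0.48, -0.937], 'moment': [0.058, 0.051, 0.021], 'grip_force': 0.0, 'grip_width': 0.028}
wrist plate 11109 ((503.5579528808594, -195.0963592529297), (120.03726196289062, 116.65113067626953), 40.397762298583984) 0.14928485424917876
wrist knob 2594 ((503.541015625, -197.3146209716797), (63.0296745300293, 47.0739631652832), 11.25609016418457) 0.18101636857141795
top plate 165 ((493.2616271972656, -177.96926879882812), (118.42543029785156, 81.95867919921875), 30.68889617919922) 0.14881581304910418
top knob 9 ((474.59197998046875, -195.6168212890625), (6.340640068054199, 10.60965347290039), 24.172365188598633) 0.17752628817072846
```

{"fn": "move_arm", "kwargs": {"targets": [[-0.5, 0, 0, 0, 0, 0, 0], [-0.6, 0, 0, 0, 0, 0, 0], [-0.65, 0, 0, 0, 0, 0, 0], [-0.65, 0, 0, 0, 0, 0, 0], [-0.65, 0, 0, 0, 0, 0, 0]], "grip_force": 12}}

```text
time_s: 7.35
ee_pos: [0.5029, -0.1943, 0.1691]
eef_rot: [-3.141, 0.0, -0.192]
force: [-0.8, 1.2, 0.3]
grip_width: 0.0187
grip_force: 12.0
```

{"fn": "move_arm", "kwargs": {"targets": [[-0.65, 0, 0, 0, 0, 0, 0], [-0.65, 0, 0, 0, 0, 0, 0], [-0.65, 0, 0, 0, 0, 0, 0]], "grip_force": 20}}

```text
time_s: 7.65
ee_pos: [0.5029, -0.1945, 0.1692]
eef_rot: [3.141, -0.0, -0.192]
force: [-1.4, -3.0, 7.7]
grip_width: 0.0178
grip_force: 18.9
```

```bash
python3 s.py
```

```text
{'time_s': 7.65, 'ee_pos': [0.503, -0.194, 0.169], 'eef_rot': [3.141, -0.0, -0.192], 'force': [-1.391, -2.97, 7.682], 'moment': [-0.304, 0.214, -0.029], 'grip_force': 18.885, 'grip_width': 0.018}
```

{"fn": "move_arm", "kwargs": {"targets": [[-0.5, 0, 0, 0, 0, 0, 0], [-0.5, 0, 0, 0, 0, 0, 0], [-0.5, 0, 0, 0.03, 0, 0, 0], [-0.5, 0, 0, 0.05, 0, 0, 0], [-0.6, 0, 0, 0.05, 0, 0, 0], [-0.7, 0, 0, 0.05, 0, 0, 0], [-0.7, 0, 0, 0.05, 0, 0, 0], [-0.7, 0, 0, 0.05, 0, 0, 0]], "grip_force": 12}}

```text
time_s: 8.45
ee_pos: [0.5028, -0.1936, 0.1662]
eef_rot: [-3.14, 0.001, -0.192]
force: [2.4, 4.9, -0.8]
grip_width: 0.0196
grip_force: 12.0
```

{"fn": "move_arm", "kwargs": {"targets": [[-0.7, 0, 0, 0, 0, 0, 0], [-0.7, 0, 0, 0, 0, 0, 0], [-0.7, 0, 0, 0, 0, 0, 0]], "grip_force": 20}}

```text
time_s: 8.75
ee_pos: [0.5028, -0.1936, 0.1662]
eef_rot: [-3.14, 0.001, -0.192]
force: [1.7, 5.7, -1.2]
grip_width: 0.0195
grip_force: 20.0
```

```bash
python3 s.py
```

```text
{'time_s': 8.75, 'ee_pos': [0.503, -0.194, 0.166], 'eef_rot': [-3.14, 0.001, -0.192], 'force': [1.726, 5.722, -1.24], 'moment': [1.033, -0.205, 0.055], 'grip_force': 19.998, 'grip_width': 0.019}
```

Gripping 3 mm lower is firm. I'll re-centre and tighten.

{"fn": "move_arm", "kwargs": {"targets": [[-0.7, 0, -0.007, 0, 0, 0, 0], [-0.7, 0, -0.012, 0, 0, 0, 0], [-0.7, 0, -0.012, 0, 0, 0, 0]]}}

```text
time_s: 9.05
ee_pos: [0.5029, -0.1935, 0.1662]
eef_rot: [-3.141, 0.001, -0.192]
force: [0.7, 3.6, -3.6]
grip_width: 0.0191
grip_force: 20.0
```

{"fn": "move_arm", "kwargs": {"targets": [[-0.75, 0, 0, 0, 0, 0, 0], [-0.75, 0, 0, 0, 0, 0, 0], [-0.75, 0, 0, 0, 0, 0, 0]], "grip_force": 40}}

```text
time_s: 9.35
ee_pos: [0.5028, -0.1937, 0.1663]
eef_rot: [-3.141, 0.001, -0.192]
force: [0.6, 3.4, -6.8]
grip_width: 0.0187
grip_force: 40.0
```

```bash
python3 s.py
```

```text
{'time_s': 9.35, 'ee_pos': [0.503, -0.194, 0.166], 'eef_rot': [-3.141, 0.001, -0.192], 'force': [0.625, 3.421, -6.849], 'moment': [0.81, -0.196, 0.05], 'grip_force': 39.995, 'grip_width': 0.019}
```

{"fn": "move_arm", "kwargs": {"targets": [[-0.75, 0, -0.005, 0.01, 0, 0, 0], [-0.75, 0, -0.005, 0.015, 0, 0, -0.01], [-0.75, 0, -0.005, 0.015, 0, 0, -0.03], [-0.75, 0, -0.005, 0.015, 0, 0, -0.05], [-0.75, 0, -0.005, 0.015, 0, 0, -0.07], [-0.75, 0, -0.005, 0.015, 0, 0, -0.09], [-0.75, 0, -0.005, 0.015, 0, 0, -0.11], [-0.75, 0, -0.005, 0.015, 0, 0, -0.13]]}}

```text
time_s: 10.15
ee_pos: [0.5032, -0.1939, 0.1661]
eef_rot: [3.141, -0.001, -0.061]
force: [-0.1, -0.1, 0.1]
grip_width: 0.0184
grip_force: 40.2
```

```bash
python3 s.py
```

```text
{'time_s': 10.15, 'ee_pos': [0.503, -0.194, 0.166], 'eef_rot': [3.141, -0.001, -0.061], 'force': [-0.121, -0.092, 0.093], 'moment': [-0.076, 0.005, -0.256], 'grip_force': 40.246, 'grip_width': 0.018}
```

Drag is -0.26 N m with no side or vertical force. I continue turning slowly.

{"fn": "move_arm", "kwargs": {"targets": [[-0.75, 0, 0, 0, 0, 0, -0.02], [-0.75, 0, 0, 0, 0, 0, -0.04], [-0.75, 0, 0, 0, 0, 0, -0.06], [-0.75, 0, 0, 0, 0, 0, -0.08], [-0.75, 0, 0, 0, 0, 0, -0.1], [-0.75, 0, 0, 0, 0, 0, -0.12], [-0.75, 0, 0, 0, 0, 0, -0.14], [-0.75, 0, 0, 0, 0, 0, -0.16], [-0.75, 0, 0, 0, 0, 0, -0.18], [-0.75, 0, 0, 0, 0, 0, -0.2], [-0.75, 0, 0, 0, 0, 0, -0.22], [-0.75, 0, 0, 0, 0, 0, -0.24]]}}

```text
time_s: 11.35
ee_pos: [0.5031, -0.1936, 0.166]
eef_rot: [3.141, -0.0, 0.18]
force: [0.4, -0.3, 4.7]
grip_width: 0.019
grip_force: 40.1
```

```bash
python3 s.py; python3 - <<'E'
from h import *
p,d,K,M=cam("wrist"); W=cloud(d,K,M); o=ctrl.get_obs()
m=(np.hypot(W[...,0]-.503,W[...,1]+.1945)<.09)&(W[...,2]>.176)&(W[...,2]<.184)&(d>0)&(p[...,0].astype(int)-p[...,2]>50)
q=W[m]; print(len(q),cv2.minAreaRect(q[:,:2].astype(np.float32)*1000))
p,d,K,M=cam("scene"); print([(np.round(r["point"]),round(r["score"],2)) for r in ctrl.tip_of("scene","label")])
E
```

```text
{'time_s': 11.35, 'ee_pos': [0.503, -0.194, 0.166], 'eef_rot': [3.141, -0.0, 0.18], 'force': [0.398, -0.288, 4.695], 'moment': [0.038, -0.015, -0.185], 'grip_force': 40.083, 'grip_width': 0.019}
2350 ((503.9525451660156, -193.26429748535156), (62.727081298828125, 19.29681396484375), 9.559652328491211)
[]
```

{"fn": "move_arm", "kwargs": {"targets": [[-0.75, 0, 0, 0, 0, 0, -0.02], [-0.75, 0, 0, 0, 0, 0, -0.04]]}}

```text
time_s: 11.7
ee_pos: [0.5032, -0.1936, 0.1661]
eef_rot: [3.141, -0.0, 0.219]
force: [-0.2, -0.4, 4.6]
grip_width: 0.0188
grip_force: 40.1
```

```bash
python3 s.py
```

```text
{'time_s': 11.7, 'ee_pos': [0.503, -0.194, 0.166], 'eef_rot': [3.141, -0.0, 0.219], 'force': [-0.238, -0.38, 4.558], 'moment': [0.045, 0.005, -0.174], 'grip_force': 40.083, 'grip_width': 0.019}
```

{"fn": "move_arm", "kwargs": {"targets": [[-0.75, 0, 0, 0, 0, 0, -0.02], [-0.75, 0, 0, 0, 0, 0, -0.04]]}}

```text
time_s: 11.9
ee_pos: [0.5031, -0.1936, 0.1661]
eef_rot: [3.141, -0.0, 0.26]
force: [-0.3, 0.8, 4.2]
grip_width: 0.0193
grip_force: 40.1
```

```bash
python3 s.py
```

```text
{'time_s': 11.9, 'ee_pos': [0.503, -0.194, 0.166], 'eef_rot': [3.141, -0.0, 0.26], 'force': [-0.303, 0.815, 4.203], 'moment': [0.015, 0.085, -0.189], 'grip_force': 40.083, 'grip_width': 0.019}
```

{"fn": "move_arm", "kwargs": {"targets": [[-0.75, 0, 0, 0, 0, 0, -0.02], [-0.75, 0, 0, 0, 0, 0, -0.04]]}}

```text
time_s: 12.1
ee_pos: [0.5031, -0.1936, 0.166]
eef_rot: [3.141, -0.0, 0.3]
force: [0.0, -0.0, 4.8]
grip_width: 0.0191
grip_force: 40.1
```

```bash
python3 s.py
```

```text
{'time_s': 12.1, 'ee_pos': [0.503, -0.194, 0.166], 'eef_rot': [3.141, -0.0, 0.3], 'force': [0.012, -0.013, 4.779], 'moment': [-0.0, 0.018, -0.164], 'grip_force': 40.083, 'grip_width': 0.019}
```

{"fn": "move_arm", "kwargs": {"targets": [[-0.75, 0, 0, 0, 0, 0, -0.02], [-0.75, 0, 0, 0, 0, 0, -0.04]]}}

```text
time_s: 12.3
ee_pos: [0.5032, -0.1936, 0.1661]
eef_rot: [3.141, -0.0, 0.34]
force: [-0.3, -0.0, 5.6]
grip_width: 0.0187
grip_force: 40.1
```

```bash
python3 s.py
```

```text
{'time_s': 12.3, 'ee_pos': [0.503, -0.194, 0.166], 'eef_rot': [3.141, -0.0, 0.34], 'force': [-0.313, -0.004, 5.597], 'moment': [0.038, 0.085, -0.195], 'grip_force': 40.084, 'grip_width': 0.019}
```

{"fn": "move_arm", "kwargs": {"targets": [[-0.75, 0, 0, 0, 0, 0, -0.02], [-0.75, 0, 0, 0, 0, 0, -0.04]]}}

```text
time_s: 12.5
ee_pos: [0.5032, -0.1936, 0.1661]
eef_rot: [3.141, -0.0, 0.38]
force: [0.2, 0.3, 6.5]
grip_width: 0.0186
grip_force: 40.1
```

```bash
python3 s.py
```

```text
{'time_s': 12.5, 'ee_pos': [0.503, -0.194, 0.166], 'eef_rot': [3.141, -0.0, 0.38], 'force': [0.152, 0.294, 6.505], 'moment': [-0.032, -0.025, -0.221], 'grip_force': 40.084, 'grip_width': 0.019}
```

{"fn": "move_arm", "kwargs": {"targets": [[-0.75, 0, 0, 0, 0, 0, -0.02], [-0.75, 0, 0, 0, 0, 0, -0.04]]}}

```text
time_s: 12.7
ee_pos: [0.5031, -0.1936, 0.166]
eef_rot: [3.141, -0.0, 0.419]
force: [-0.6, 0.6, 4.9]
grip_width: 0.0187
grip_force: 40.1
```

```bash
python3 s.py
```

```text
{'time_s': 12.7, 'ee_pos': [0.503, -0.194, 0.166], 'eef_rot': [3.141, -0.0, 0.419], 'force': [-0.555, 0.63, 4.934], 'moment': [0.012, 0.037, -0.22], 'grip_force': 40.084, 'grip_width': 0.019}
```

{"fn": "move_arm", "kwargs": {"targets": [[-0.75, 0, 0, 0, 0, 0, -0.02], [-0.75, 0, 0, 0, 0, 0, -0.04]]}}

```text
time_s: 12.9
ee_pos: [0.5031, -0.1936, 0.1661]
eef_rot: [3.141, -0.0, 0.46]
force: [0.3, -0.6, 5.2]
grip_width: 0.0192
grip_force: 40.1
```

```bash
python3 s.py
```

```text
{'time_s': 12.9, 'ee_pos': [0.503, -0.194, 0.166], 'eef_rot': [3.141, -0.0, 0.46], 'force': [0.326, -0.647, 5.187], 'moment': [0.038, 0.077, -0.192], 'grip_force': 40.083, 'grip_width': 0.019}
```

{"fn": "move_arm", "kwargs": {"targets": [[-0.75, 0, 0, 0, 0, 0, -0.02], [-0.75, 0, 0, 0, 0, 0, -0.04]]}}

```text
time_s: 13.1
ee_pos: [0.5032, -0.1936, 0.1661]
eef_rot: [3.141, -0.0, 0.5]
force: [-0.3, -0.8, 5.1]
grip_width: 0.0193
grip_force: 40.1
```

```bash
python3 s.py
```

```text
{'time_s': 13.1, 'ee_pos': [0.503, -0.194, 0.166], 'eef_rot': [3.141, -0.0, 0.5], 'force': [-0.266, -0.827, 5.096], 'moment': [0.041, 0.011, -0.225], 'grip_force': 40.083, 'grip_width': 0.019}
```

{"fn": "move_arm", "kwargs": {"targets": [[-0.75, 0, 0, 0, 0, 0, -0.02], [-0.75, 0, 0, 0, 0, 0, -0.04]]}}

```text
time_s: 13.3
ee_pos: [0.5031, -0.1936, 0.166]
eef_rot: [3.141, -0.0, 0.54]
force: [-0.7, 0.7, 4.8]
grip_width: 0.0189
grip_force: 40.1
```

```bash
python3 s.py
```

```text
{'time_s': 13.3, 'ee_pos': [0.503, -0.194, 0.166], 'eef_rot': [3.141, -0.0, 0.54], 'force': [-0.728, 0.653, 4.816], 'moment': [0.033, 0.027, -0.177], 'grip_force': 40.082, 'grip_width': 0.019}
```

{"fn": "move_arm", "kwargs": {"targets": [[-0.75, 0, 0, 0, 0, 0, -0.02], [-0.75, 0, 0, 0, 0, 0, -0.04]]}}

```text
time_s: 13.5
ee_pos: [0.5032, -0.1936, 0.1661]
eef_rot: [3.141, -0.0, 0.58]
force: [-1.3, 0.2, 4.9]
grip_width: 0.0186
grip_force: 40.1
```

```bash
python3 s.py
```

```text
{'time_s': 13.5, 'ee_pos': [0.503, -0.194, 0.166], 'eef_rot': [3.141, -0.0, 0.58], 'force': [-1.287, 0.214, 4.911], 'moment': [-0.027, 0.002, -0.135], 'grip_force': 40.081, 'grip_width': 0.019}
```

{"fn": "move_arm", "kwargs": {"targets": [[-0.75, 0, 0, 0, 0, 0, -0.02]]}}

```text
time_s: 13.6
ee_pos: [0.5032, -0.1936, 0.166]
eef_rot: [3.141, -0.0, 0.6]
force: [0.8, -0.8, 4.4]
grip_width: 0.0192
grip_force: 40.1
```

```bash
python3 s.py
```

```text
{'time_s': 13.6, 'ee_pos': [0.503, -0.194, 0.166], 'eef_rot': [3.141, -0.0, 0.6], 'force': [0.846, -0.779, 4.397], 'moment': [-0.002, -0.041, -0.172], 'grip_force': 40.081, 'grip_width': 0.019}
```

{"fn": "move_arm", "kwargs": {"targets": [[-0.75, 0, 0, 0, 0, 0, -0.02]]}}

```text
time_s: 13.7
ee_pos: [0.5032, -0.1936, 0.1661]
eef_rot: [3.141, -0.0, 0.619]
force: [-0.2, 0.5, 5.8]
grip_width: 0.0187
grip_force: 40.1
```

```bash
python3 s.py
```

```text
{'time_s': 13.7, 'ee_pos': [0.503, -0.194, 0.166], 'eef_rot': [3.141, -0.0, 0.619], 'force': [-0.152, 0.504, 5.797], 'moment': [-0.035, -0.051, -0.18], 'grip_force': 40.079, 'grip_width': 0.019}
```

Noise of about ±0.03, so not slack yet. I go on.

{"fn": "move_arm", "kwargs": {"targets": [[-0.75, 0, 0, 0, 0, 0, -0.02], [-0.75, 0, 0, 0, 0, 0, -0.04]]}}

```text
time_s: 13.9
ee_pos: [0.5032, -0.1936, 0.1661]
eef_rot: [3.141, -0.0, 0.66]
force: [-1.0, 0.8, 5.7]
grip_width: 0.0191
grip_force: 40.1
```

```bash
python3 s.py
```

```text
{'time_s': 13.9, 'ee_pos': [0.503, -0.194, 0.166], 'eef_rot': [3.141, -0.0, 0.66], 'force': [-1.021, 0.797, 5.657], 'moment': [0.03, 0.022, -0.196], 'grip_force': 40.075, 'grip_width': 0.019}
```

{"fn": "move_arm", "kwargs": {"targets": [[-0.75, 0, 0, 0, 0, 0, -0.02], [-0.75, 0, 0, 0, 0, 0, -0.04]]}}

```text
time_s: 14.1
ee_pos: [0.5032, -0.1936, 0.1661]
eef_rot: [3.141, -0.0, 0.7]
force: [-0.5, 0.9, 6.2]
grip_width: 0.0189
grip_force: 40.1
```

```bash
python3 s.py
```

```text
{'time_s': 14.1, 'ee_pos': [0.503, -0.194, 0.166], 'eef_rot': [3.141, -0.0, 0.7], 'force': [-0.472, 0.851, 6.188], 'moment': [0.084, -0.074, -0.146], 'grip_force': 40.055, 'grip_width': 0.019}
```

{"fn": "move_arm", "kwargs": {"targets": [[-0.75, 0, 0, 0, 0, 0, -0.02], [-0.75, 0, 0, 0, 0, 0, -0.03]]}}

```text
time_s: 14.3
ee_pos: [0.5033, -0.1936, 0.1663]
eef_rot: [3.141, -0.0, 0.73]
force: [0.4, 0.1, 6.5]
grip_width: 0.019
grip_force: 40.0
```

```bash
python3 s.py
```

```text
{'time_s': 14.3, 'ee_pos': [0.503, -0.194, 0.166], 'eef_rot': [3.141, -0.0, 0.73], 'force': [0.369, 0.135, 6.482], 'moment': [0.042, 0.009, -0.105], 'grip_force': 40.023, 'grip_width': 0.019}
```

{"fn": "move_arm", "kwargs": {"targets": [[-0.75, 0, 0, 0, 0, 0, -0.02], [-0.75, 0, 0, 0, 0, 0, -0.03]]}}

```text
time_s: 14.5
ee_pos: [0.5033, -0.1937, 0.1664]
eef_rot: [3.141, -0.0, 0.76]
force: [-0.7, -0.0, 7.5]
grip_width: 0.0189
grip_force: 40.0
```

```bash
python3 s.py
```

```text
{'time_s': 14.5, 'ee_pos': [0.503, -0.194, 0.166], 'eef_rot': [3.141, -0.0, 0.76], 'force': [-0.658, -0.029, 7.456], 'moment': [-0.049, 0.02, -0.108], 'grip_force': 40.02, 'grip_width': 0.019}
```

{"fn": "move_arm", "kwargs": {"targets": [[-0.75, 0, 0, 0, 0, 0, -0.015]]}}

```text
time_s: 14.6
ee_pos: [0.5033, -0.1937, 0.1663]
eef_rot: [3.141, -0.0, 0.774]
force: [-0.1, 0.1, 6.9]
grip_width: 0.0191
grip_force: 40.0
```

```bash
python3 s.py
```

```text
{'time_s': 14.6, 'ee_pos': [0.503, -0.194, 0.166], 'eef_rot': [3.141, -0.0, 0.774], 'force': [-0.142, 0.127, 6.934], 'moment': [-0.024, -0.005, -0.107], 'grip_force': 40.021, 'grip_width': 0.019}
```

{"fn": "move_arm", "kwargs": {"targets": [[-0.75, 0, 0, 0, 0, 0, -0.015]]}}

```text
time_s: 14.7
ee_pos: [0.5033, -0.1937, 0.1664]
eef_rot: [3.141, -0.0, 0.789]
force: [-0.3, -0.2, 7.8]
grip_width: 0.0193
grip_force: 40.0
```

```bash
python3 s.py
```

```text
{'time_s': 14.7, 'ee_pos': [0.503, -0.194, 0.166], 'eef_rot': [3.141, -0.0, 0.789], 'force': [-0.3, -0.249, 7.781], 'moment': [-0.049, -0.018, -0.063], 'grip_force': 40.021, 'grip_width': 0.019}
```

Slack: drag has fallen to -0.06 N m and the upward push has risen by about 3 N. I'll test-lift gently.

{"fn": "move_arm", "kwargs": {"targets": [[-0.75, 0, 0, -0.01, 0, 0, 0], [-0.75, 0, 0, -0.02, 0, 0, 0], [-0.75, 0, 0, -0.03, 0, 0, 0], [-0.75, 0, 0, -0.04, 0, 0, 0]]}}

```text
time_s: 15.1
ee_pos: [0.5032, -0.1936, 0.168]
eef_rot: [3.141, -0.0, 0.789]
force: [0.4, -0.7, 4.7]
grip_width: 0.0187
grip_force: 40.0
```

```bash
python3 s.py
```

```text
{'time_s': 15.1, 'ee_pos': [0.503, -0.194, 0.168], 'eef_rot': [3.141, -0.0, 0.789], 'force': [0.377, -0.659, 4.66], 'moment': [-0.075, -0.214, -0.011], 'grip_force': 40.0, 'grip_width': 0.019}
```

Still pushing up and not caught, so I continue the lift slowly.

{"fn": "move_arm", "kwargs": {"targets": [[-0.75, 0, 0, -0.015, 0, 0, 0], [-0.75, 0, 0, -0.03, 0, 0, 0], [-0.75, 0, 0, -0.045, 0, 0, 0], [-0.75, 0, 0, -0.06, 0, 0, 0]]}}

```text
time_s: 15.5
ee_pos: [0.5027, -0.1934, 0.1703]
eef_rot: [-3.14, 0.001, 0.788]
force: [-0.7, 0.9, -1.7]
grip_width: 0.0189
grip_force: 40.0
```

```bash
python3 s.py
```

```text
{'time_s': 15.5, 'ee_pos': [0.503, -0.193, 0.17], 'eef_rot': [-3.14, 0.001, 0.788], 'force': [-0.665, 0.949, -1.742], 'moment': [-0.047, -0.031, 0.009], 'grip_force': 39.992, 'grip_width': 0.019}
```

The force is now just the lid's weight. I lift it clear.

{"fn": "move_arm", "kwargs": {"targets": [[-0.75, 0, 0, -0.03, 0, 0, 0], [-0.75, 0, 0, -0.07, 0, 0, 0], [-0.75, 0, 0, -0.12, 0, 0, 0], [-0.75, 0, 0, -0.18, 0, 0, 0]]}}

```text
time_s: 15.9
ee_pos: [0.503, -0.1936, 0.1801]
eef_rot: [-3.142, 0.0, 0.788]
force: [-1.1, -0.3, -1.8]
grip_width: 0.0194
grip_force: 40.0
```

```bash
python3 s.py
```

```text
{'time_s': 15.9, 'ee_pos': [0.503, -0.194, 0.18], 'eef_rot': [-3.142, 0.0, 0.788], 'force': [-1.096, -0.252, -1.771], 'moment': [-0.031, -0.054, -0.083], 'grip_force': 39.992, 'grip_width': 0.019}
```

{"fn": "move_arm", "kwargs": {"targets": [[-0.75, 0, 0, -0.06, 0, 0, 0], [-0.75, 0, 0, -0.14, 0, 0, 0], [-0.75, 0, 0, -0.24, 0, 0, 0], [-0.75, 0, 0, -0.36, 0, 0, 0], [-0.75, 0, 0, -0.5, 0, 0, 0], [-0.75, 0, 0, -0.65, 0, 0, 0], [-0.75, 0, 0, -0.8, 0, 0, 0], [-0.75, 0, 0, -0.95, 0, 0, 0], [-0.75, 0, 0, -1.1, 0, 0, 0], [-0.75, 0, 0, -1.2, 0, 0, 0], [-0.75, 0, 0, -1.2, 0, 0, 0], [-0.75, 0, 0, -1.2, 0, 0, 0]]}}

```text
time_s: 17.1
ee_pos: [0.503, -0.1936, 0.2397]
eef_rot: [-3.141, 0.0, 0.788]
force: [0.0, -0.4, -2.5]
grip_width: 0.0191
grip_force: 40.0
```

```bash
python3 s.py; python3 - <<'E'
from h import *
p,d,K,M=cam("scene"); save("s3",cv2.resize(p[90:270,110:330],None,fx=3,fy=3))
p,d,K,M=cam("wrist"); W=cloud(d,K,M)
m=(np.hypot(W[...,0]-.503,W[...,1]+.194)<.07)&(W[...,2]>.19)&(W[...,2]<.225)&(d>0)
q=W[m]; print(len(q),cv2.minEnclosingCircle(q[:,:2].astype(np.float32)*1000),np.percentile(q[:,2],[5,50,95]))
A=np.c_[q[:,:2],np.ones(len(q))]; print("tilt",np.linalg.lstsq(A,q[:,2],rcond=None)[0])
E
```

```text
{'time_s': 17.1, 'ee_pos': [0.503, -0.194, 0.24], 'eef_rot': [-3.141, 0.0, 0.788], 'force': [0.047, -0.402, -2.511], 'moment': [-0.017, -0.016, -0.002], 'grip_force': 39.992, 'grip_width': 0.019}
11175 ((502.453125, -192.91452026367188), 60.54684829711914) [0.22159133 0.22267309 0.22372364]
tilt [-0.00511616 -0.00302167  0.22466147]
```

View pics/s3.png

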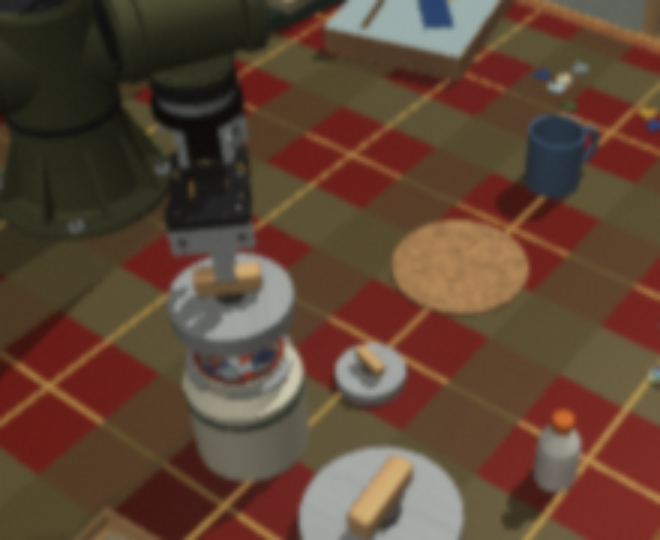

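The scene crop shows the lid held level at (232,300), above the open canister at (245,370). The canister is upright, and the mat at (460,265) is free. Next I carry the lid over.

{"fn": "move_arm", "kwargs": {"targets": [[-0.75, 0.12, -0.1, 0, 0, 0, 0], [-0.75, 0.35, -0.3, 0, 0, 0, 0], [-0.75, 0.7, -0.6, 0, 0, 0, 0], [-0.75, 1.05, -0.9, 0, 0, 0, 0], [-0.75, 1.4, -1.2, 0, 0, 0, 0], [-0.75, 1.75, -1.5, 0, 0, 0, 0], [-0.75, 2.1, -1.8, 0, 0, 0, 0], [-0.75, 2.45, -2.1, 0, 0, 0, 0], [-0.75, 2.8, -2.4, 0, 0, 0, 0]]}}

```text
time_s: 18.1
ee_pos: [0.5164, -0.0076, 0.2399]
eef_rot: [-3.141, -0.0, 0.788]
force: [-0.4, 0.3, -2.4]
grip_width: 0.0188
grip_force: 40.0
```

{"fn": "move_arm", "kwargs": {"targets": [[-0.75, 0.35, -0.3, 0, 0, 0, 0], [-0.75, 0.7, -0.6, 0, 0, 0, 0], [-0.75, 1.05, -0.9, 0, 0, 0, 0], [-0.75, 1.4, -1.2, 0, 0, 0, 0], [-0.75, 1.75, -1.5, 0, 0, 0, 0], [-0.75, 2.1, -1.8, 0, 0, 0, 0], [-0.75, 2.4, -2.05, 0, 0, 0, 0], [-0.75, 2.6, -2.23, 0, 0, 0, 0], [-0.75, 2.7, -2.32, 0, 0, 0, 0], [-0.75, 2.74, -2.35, 0, 0, 0, 0], [-0.75, 2.74, -2.35, 0, 0, 0, 0], [-0.75, 2.74, -2.35, 0, 0, 0, 0]]}}

```text
time_s: 19.3
ee_pos: [0.5301, 0.1697, 0.2399]
eef_rot: [3.142, 0.0, 0.787]
force: [-0.2, -0.5, -2.2]
grip_width: 0.0189
grip_force: 40.0
```

```bash
python3 s.py; python3 - <<'E'
from h import *
p,d,K,M=cam("wrist"); W=cloud(d,K,M)
m=(np.hypot(W[...,0]-.53,W[...,1]-.17)<.075)&(W[...,2]>.205)&(W[...,2]<.23)&(d>0)
q=W[m]; print("lid",len(q),cv2.minEnclosingCircle(q[:,:2].astype(np.float32)*1000),np.median(q[:,2]))
p,d,K,M=cam("scene"); W=cloud(d,K,M)
for r in ctrl.cut_out("scene","cork_mat"): 
    q=W[r["region"]&(d>0)]; print(r["score"],np.percentile(q,[2,98],axis=0).round(3).tolist())
E
```

```text
{'time_s': 19.3, 'ee_pos': [0.53, 0.17, 0.24], 'eef_rot': [3.142, 0.0, 0.787], 'force': [-0.214, -0.542, -2.192], 'moment': [-0.091, -0.038, 0.005], 'grip_force': 39.992, 'grip_width': 0.019}
lid 11166 ((529.8826904296875, 170.36795043945312), 60.38837814331055) 0.22308819160466237
0.97 [[0.447, 0.091, 0.0], [0.608, 0.253, 0.008]]
```

Lid centre (0.530, 0.170) is over the mat centre (about 0.529, 0.171). I'll lower it, and slow down near contact.

{"fn": "move_arm", "kwargs": {"targets": [[-0.75, 0, 0, 0.2, 0, 0, 0], [-0.75, 0, 0, 0.6, 0, 0, 0], [-0.75, 0, 0, 1.0, 0, 0, 0], [-0.75, 0, 0, 1.4, 0, 0, 0], [-0.75, 0, 0, 1.8, 0, 0, 0], [-0.75, 0, 0, 2.2, 0, 0, 0], [-0.75, 0, 0, 2.6, 0, 0, 0], [-0.75, 0, 0, 2.95, 0, 0, 0], [-0.75, 0, 0, 3.25, 0, 0, 0], [-0.75, 0, 0, 3.45, 0, 0, 0], [-0.75, 0, 0, 3.6, 0, 0, 0], [-0.75, 0, 0, 3.65, 0, 0, 0]]}}

```text
time_s: 20.65
ee_pos: [0.5299, 0.1702, 0.0567]
eef_rot: [-3.141, 0.001, 0.788]
force: [0.3, 1.0, -1.9]
grip_width: 0.0188
grip_force: 40.0
```

{"fn": "move_arm", "kwargs": {"targets": [[-0.75, 0, 0, 0.02, 0, 0, 0], [-0.75, 0, 0, 0.05, 0, 0, 0], [-0.75, 0, 0, 0.08, 0, 0, 0], [-0.75, 0, 0, 0.11, 0, 0, 0], [-0.75, 0, 0, 0.14, 0, 0, 0]]}}

```text
time_s: 21.15
ee_pos: [0.5302, 0.1703, 0.0504]
eef_rot: [3.141, -0.0, 0.788]
force: [0.1, -0.6, -1.5]
grip_width: 0.0187
grip_force: 40.0
```

```bash
python3 s.py
```

```text
{'time_s': 21.15, 'ee_pos': [0.53, 0.17, 0.05], 'eef_rot': [3.141, -0.0, 0.788], 'force': [0.079, -0.551, -1.494], 'moment': [-0.056, -0.032, -0.084], 'grip_force': 39.992, 'grip_width': 0.019}
```

{"fn": "move_arm", "kwargs": {"targets": [[-0.75, 0, 0, 0.015, 0, 0, 0], [-0.75, 0, 0, 0.03, 0, 0, 0], [-0.75, 0, 0, 0.045, 0, 0, 0], [-0.75, 0, 0, 0.06, 0, 0, 0], [-0.75, 0, 0, 0.06, 0, 0, 0]]}}

```text
time_s: 21.65
ee_pos: [0.5301, 0.1703, 0.0473]
eef_rot: [-3.141, 0.0, 0.788]
force: [-0.1, 1.0, -2.5]
grip_width: 0.019
grip_force: 40.0
```

```bash
python3 s.py
```

```text
{'time_s': 21.65, 'ee_pos': [0.53, 0.17, 0.047], 'eef_rot': [-3.141, 0.0, 0.788], 'force': [-0.111, 1.016, -2.477], 'moment': [-0.014, 0.02, -0.001], 'grip_force': 39.992, 'grip_width': 0.019}
```

{"fn": "move_arm", "kwargs": {"targets": [[-0.75, 0, 0, 0.01, 0, 0, 0], [-0.75, 0, 0, 0.02, 0, 0, 0], [-0.75, 0, 0, 0.02, 0, 0, 0]]}}

```text
time_s: 21.95
ee_pos: [0.5303, 0.1704, 0.0471]
eef_rot: [3.141, -0.0, 0.788]
force: [-2.7, -1.9, 5.8]
grip_width: 0.0191
grip_force: 40.0
```

{"fn": "move_arm", "kwargs": {"targets": [[-0.75, 0, 0, 0.01, 0, 0, 0], [-0.75, 0, 0, 0.015, 0, 0, 0], [-0.75, 0, 0, 0.015, 0, 0, 0]]}}

```text
time_s: 22.25
ee_pos: [0.5304, 0.1704, 0.047]
eef_rot: [3.141, -0.001, 0.788]
force: [-6.1, -1.8, 12.7]
grip_width: 0.0187
grip_force: 40.0
```

The lid is seated. I relax the push, release and withdraw straight up.

{"fn": "move_arm", "kwargs": {"targets": [[-0.75, 0, 0, -0.01, 0, 0, 0], [-0.75, 0, 0, -0.02, 0, 0, 0], [-0.75, 0, 0, -0.02, 0, 0, 0]], "grip_force": 10}}

```text
time_s: 22.55
ee_pos: [0.5304, 0.1704, 0.0469]
eef_rot: [3.141, -0.001, 0.788]
force: [0.7, 0.0, 3.6]
grip_width: 0.0199
grip_force: 10.0
```

{"fn": "move_arm", "kwargs": {"targets": [[-0.55, 0, 0, 0, 0, 0, 0], [-0.45, 0, 0, 0, 0, 0, 0], [-0.3, 0, 0, 0, 0, 0, 0], [-0.1, 0, 0, 0, 0, 0, 0], [0.1, 0, 0, 0, 0, 0, 0], [0.1, 0, 0, 0, 0, 0, 0]]}}

```text
time_s: 23.15
ee_pos: [0.5301, 0.1703, 0.0466]
eef_rot: [-3.142, 0.0, 0.788]
force: [-0.8, 0.8, 0.0]
grip_width: 0.0508
grip_force: 0.0
```

{"fn": "move_arm", "kwargs": {"targets": [[0.1, 0, 0, -0.1, 0, 0, 0], [0.1, 0, 0, -0.3, 0, 0, 0], [0.1, 0, 0, -0.6, 0, 0, 0], [0.1, 0, 0, -1.0, 0, 0, 0], [0.1, 0, 0, -1.5, 0, 0, 0], [0.1, 0, 0, -2.0, 0, 0, 0], [0.1, 0, 0, -2.5, 0, 0, 0], [0.1, 0, 0, -3.0, 0, 0, 0], [0.1, 0, 0, -3.4, 0, 0, 0], [0.1, 0, 0, -3.6, 0, 0, 0], [0.1, 0, 0, -3.6, 0, 0, 0], [0.1, 0, 0, -3.6, 0, 0, 0]]}}

```text
time_s: 24.35
ee_pos: [0.5298, 0.1702, 0.2259]
eef_rot: [-3.141, 0.001, 0.788]
force: [0.4, 0.0, -0.2]
grip_width: 0.0518
grip_force: 0.0
```

```bash
python3 s.py; python3 - <<'E'
from h import *
p,d,K,M=cam("wrist"); W=cloud(d,K,M)
m=(np.hypot(W[...,0]-.53,W[...,1]-.17)<.085)&(W[...,2]>.022)&(W[...,2]<.038)&(d>0)
q=W[m]; print("lid",len(q),cv2.minEnclosingCircle(q[:,:2].astype(np.float32)*1000),np.median(q[:,2]))
A=np.c_[q[:,:2],np.ones(len(q))]; print("tilt",np.linalg.lstsq(A,q[:,2],rcond=None)[0][:2])
p,d,K,M=cam("scene"); save("s4",cv2.resize(p[90:290,110:330],None,fx=3,fy=3))
E
```

```text
{'time_s': 24.35, 'ee_pos': [0.53, 0.17, 0.226], 'eef_rot': [-3.141, 0.001, 0.788], 'force': [0.352, 0.036, -0.174], 'moment': [-0.005, 0.016, 0.012], 'grip_force': 0.0, 'grip_width': 0.052}
lid 4696 ((529.5548095703125, 170.75125122070312), 60.32514190673828) 0.030184987608762814
tilt [ 0.00063636 -0.00034004]
```

View pics/s4.png

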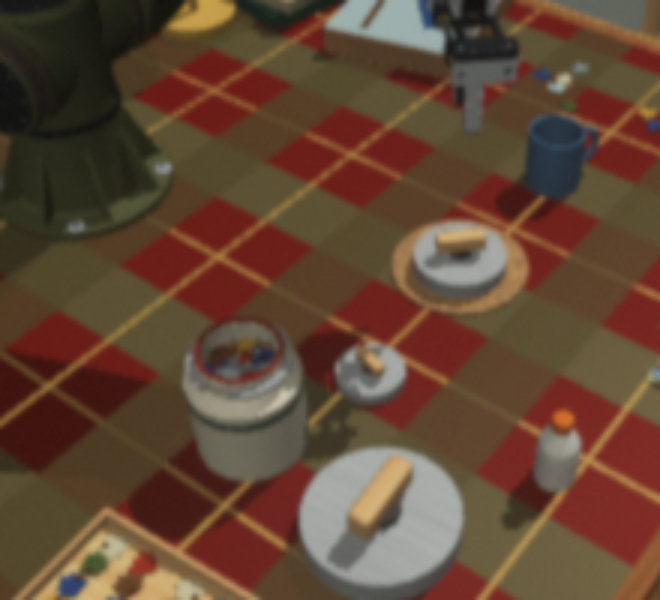

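The lid lies flat and knob up, within the mat at (460,260). The canister stands open and upright at (245,400), and the mug, glue and tray look undisturbed. I'm handing in.

```bash
python3 -c "
from station import ctrl
print(ctrl.hand_in())"
```

```text
the job is handed in; nothing more can be done
None
```

The job is handed in at about 24 s: the lid was turned until slack, lifted straight off and laid flat, knob up, at the middle of the cork mat; my first hard squeeze slipped on the knob without shifting the lid, and the canister's label wasn't in view, so I couldn't check by it that the canister never turned.

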